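# Rinse the copper cup on the sprung glass rinser

## Task

Turn the copper cup upside down and stand it on the glass rinser, mouth down and centred over the spray nozzle. Push it down until the sprung plate is at the bottom of its stroke, firmly but without forcing it, and keep it down for about two seconds; then let the plate rise and leave the cup upside down on it to drain. Leave the other things on the counter where they stand.

Things in the scene. Friction and masses are not known exactly. Their poses are not given: they have to be found in the camera images.
- cup_center (a point): Loose eight-sided copper cup (a regular octagonal prism with plain flat sides), 56 mm across opposite flats, 61 mm across corners, 76 mm tall, wall 4 mm, closed base 6 mm thick, about 160 g. It starts standing upright, mouth up. This point lies on its axis half-way up, 38 mm from the base and from the rim; z runs along the axis from the base to the mouth, and x is square to one of the flat sides (the flats face every 45 degrees from x). It lies still on any of its flat sides
- plate_top (a point): Centre of the upper face of the glass rinser's sprung plate: a round pale metal plate 92 mm across with a blue nozzle dome (18 mm wide, 10 mm high) standing up in its middle, over a black square tray 160 mm wide with a 26 mm high steel rim, fixed to the counter. At rest the plate's upper face is 45 mm above the counter; the rim of the upturned cup stands on it around the nozzle. z points up
- plate (a joint): How far the plate is pushed down (m): 0 at rest, 0.012 at the hard stop. The spring resists with about 4 N at the start of the stroke and 9 N at the bottom, and lifts the plate with the cup back to 0 when let go
- jigger: steel double-ended bar measure, hourglass shape, 44 mm wide, 74 mm tall, loose; a bystander. Origin at the centre of its underside
- white_cup: round white ceramic cup, 68 mm wide at the rim, 62 mm tall, loose; a bystander. Origin at the centre of its underside
- jar_a: amber jar with blue lid, 64 mm wide, 85 mm tall, loose; a bystander. Origin at the centre of its underside
- jar_b: green jar with white lid, 64 mm wide, 85 mm tall, loose; a bystander. Origin at the centre of its underside
- bitters: small amber bottle with yellow cap, 48 mm wide, 140 mm tall, loose; a bystander. Origin at the centre of its underside
There are look-alikes about, which are no part of the job. There is more than one size of the part that bears plate_top; the job needs the larger. Of the things that look like the part that bears cup_center, the larger one is meant.

How it is judged (in metres and radians):
On the way:
1. the upturned cup holds the plate at the bottom of its stroke (within 1.5 mm) for 1 s (angle between cup_center's own z axis and vertical above 2.97 rad and horizontal distance between cup_center and plate_top below 0.012 m and z of cup_center in the frame of plate_top between 0.033 and 0.042 m and value of joint plate above 0.0105 m), for 1 s.
At the end, for the whole second after the job is handed in: The cup stands at rest upside down on the rinser's plate (within 10 degrees of true), its axis within 12 mm of the plate's centre, its rim on the plate, and the plate has risen to within 2 mm of its rest height (angle between cup_center's own z axis and vertical above 2.97 rad and horizontal distance between cup_center and plate_top below 0.012 m and z of cup_center in the frame of plate_top between 0.033 and 0.042 m and value of joint plate below 0.002 m and linear speed of cup below 0.02 m/s); the robot touches nothing.
It fails at once if the cup is forced against the plate with more than 40 N (contact force between cup and plate above 40 N).
It fails at once if a bystander is moved more than 30 mm or tipped (distance of any of jigger, white_cup, jar_a, jar_b, bitters from where it was at the start of the episode above 0.03 m or angle between any of jigger, white_cup, jar_a, jar_b, bitters's own z axis and vertical above 0.5 rad).
It also fails if it takes over 72 s, if anything falls off the work surface, if the arm or the gripper's body presses on something with over 40 N, if the wrist force passes 120 N, or if a joint passes its speed limit or range.

## Robot

A 6-joint arm with a two-finger parallel gripper is mounted at the origin on the work surface. World frame = base frame: x ahead of the robot, y to its left, z up, the work surface at z = 0. Lengths are in mm, angles in rad, forces in N, time in s.
With the tool pointing down it reaches from about 400 to 925 mm from the base axis. Payload 12.5 kg.
Tool frame: the origin (TCP) lies at the centre of the arm's flange, where the gripper is bolted on; the fingertips stand 190 mm ahead of it and the grasp point (between the pads) lies 171 mm ahead of it; z points along the fingers, y is the line along which they close (so a half turn about z gives the same grasp; the last joint's range is limited). The gripper opens to 95 mm and grips with 3 to 60 N. Pads are 20 mm wide; open, the fingers measure 119 mm over their backs; the gripper's body (75 mm by 180 mm) begins 59 mm behind the grasp point.
Start: joints at [1.092, 0.491, 1.559, -0, 1.092, -0.106], TCP at [227.617, 582.079, 404.761] pointing down, gripper open.
Joint ranges: [-3.1, 3.1], [-0.84, 2.19], [0.05, 2.79], [-1.13, 4.28], [0.06, 2.93], [-2.69, 2.69]. Speed limits (rad/s): [2.22, 2.22, 2.79, 3.14, 3.14, 3.14].

## Interface

Orientations are given as [roll, pitch, yaw] about the fixed x, y, z axes, in that order (R = Rz(yaw) Ry(pitch) Rx(roll)).
In Python, from cell import env, read_camera, search_frame, cut_out gives the robot as it stands. The module is installed in compiled form; this text tells all that it offers.
- The arm moves only by the tool move_arm, never from a script. Its argument "commands" is a list of rows, each a list of 3 entries, a list of its own where there are three numbers: the shift along the world's x, y, z normalised to -1 to 1, where 1 is 0.03 m, then the turn about the world's z normalised to -1 to 1, where 1 is 0.08 rad, then the opening, from -1 (shut) to 1 (fully open), so that 0 is half open. A call has 1 to 20 rows; each row shifts and turns the commanded pose from where the row before left it; what a row does not reach is not made up. A row lasts 1/12 s, in which the tool goes at most 41.7 mm and 7.16 degrees, less where a joint would pass 70% of its speed; a pose out of reach is approached as far as the arm can. A call with a number of a shift or a turn outside -1 to 1 is refused whole. A call with a gripper value outside its range is refused whole. The fingers move at their own pace and stop on an object; the grip force is fixed at half the most. Time passes only in rows, so rows that do not move let the fingers close. It gives the time, the measured TCP pose, the force, the opening and the grip force at its end, in the units of the state.
- env.state(): the state, without advancing time (a new reading comes with each control period).
- read_camera(name): name is "scene" or "top" or "wrist"; returns a dict with "image" (420x560x3 uint8, red, green, blue), "fx", "fy", "cx", "cy" (pixels), "rvec" (rotation vector, rad) and "tvec" (3), from world to camera coordinates, as OpenCV has them. Camera axes: x right, y down, z forward; pixel columns grow to the right and rows downward; lengths in mm; the calibration is good to about 2 mm. A picture is of the moment at which its call begins. There is no depth.
- env.job_done(): hands the job in; it is judged then, once.
Trained networks look in a picture, given as the dict that the camera call returned (one of the last four; its "shot" number tells which), for a name from the list of things; names that differ only in an ending like _2 or _b are one class to them, and where a whole thing is asked for, a point or a joint stands for the part that bears it (a point fixed in the world has none). Each returns a list of dicts, best first, with "confidence" (0 to 1); they miss things now and then, are a little off and sometimes report something else, mostly with a low value. They report only what shows in the picture. A call takes as long as a camera call. They do not tell look-alikes from the thing itself.
- search_frame(thing, picture): "at" ([column, row] in pixels, amid what is visible of it).
- cut_out(thing, picture): "region" (420x560 bool, what is visible of it) and "at" ([column, row] in pixels, amid what is visible of it).
The state is a dict: "t": time; "joints": joint angles; "qvel": joint speeds; "tau": joint torques, N m; "eef_pos": TCP position; "tcp_rot": TCP orientation; "ft_force": force on the tool from outside, world axes, zero at the start; "moment": the same for the moment, N m; "opening": opening from 0.0 (shut) to 1.0 (fully open); "grip_force": force on a finger pad.
Only numpy, scipy, OpenCV 4.12 (cv2) and the standard library are available. Lean on these libraries where they do the work, as an engineer would, in place of code of your own. Each camera call takes 0.05 s, during which the arm holds its last target. There are 200 camera calls.

## Working session

There is one attempt and no reset: what is moved stays moved. The work goes in short steps, Python scripts to look and compute and a tool call to move; the robot and the scene stay as the last step left them, time stands still between calls to the robot, and variables do not carry over. Pictures are saved under pics/ and viewed, at most 10 in all, crops included, and the job is handed in when it is done.

Besides the shell and the picture viewer there is one more tool, called after "Call:" as a command line: name --argument value ..., lists and objects as JSON in quotes. move_arm: Moves the arm, as the interface text tells. Its arguments: {"type":"object","properties":{"commands":{"type":"array","items":{"type":"array"}}},"required":["commands"]}

```bash
mkdir -p pics; cat > h.py <<'E'
from cell import env, read_camera, search_frame, cut_out
import numpy as np, cv2
def P(p):
    R=cv2.Rodrigues(np.array(p["rvec"],float))[0]; return R,np.array(p["tvec"],float).ravel()
def w(p,uv,z):
    R,t=P(p); d=R.T@np.array([(uv[0]-p["cx"])/p["fx"],(uv[1]-p["cy"])/p["fy"],1]); c=-R.T@t
    return c+d*(z-c[2])/d[2]
def proj(p,X):
    R,t=P(p); q=R@np.array(X,float)+t; return [p["fx"]*q[0]/q[2]+p["cx"],p["fy"]*q[1]/q[2]+p["cy"]]
def save(p,n,crop=None,s=1):
    im=p["image"][:,:,::-1]
    if crop: im=im[crop[1]:crop[3],crop[0]:crop[2]]
    cv2.imwrite("pics/"+n+".png",cv2.resize(im,None,fx=s,fy=s,interpolation=cv2.INTER_CUBIC))
E
python3 - <<'E'
from h import *
np.set_printoptions(precision=1,suppress=True)
a=read_camera("scene"); b=read_camera("top")
cv2.imwrite("pics/a.png",cv2.resize(np.vstack([a["image"],b["image"]])[:,:,::-1],(400*1,600)))
save(a,"scene");save(b,"top")
for n,p in(("scene",a),("top",b)):
  print(n,-P(p)[0].T@P(p)[1])
  for th,z in (("cup_center",38),("plate_top",45),("jigger",37),("white_cup",31),("jar_a",42),("bitters",70)):
    print(th,[(np.round(d["at"]),round(d["confidence"],2),w(p,d["at"],z)[:2]) for d in search_frame(th,p)])
E
```

```text
scene [1426.9 -593.2  754.5]
cup_center [(array([228., 222.]), 0.9, array([ 510.6, -268.4]))]
plate_top [(array([391., 182.]), 0.75, array([572.4, 188.9])), (array([348., 148.]), 0.48, array([351.5, 199.8]))]
jigger [(array([351., 223.]), 0.82, array([663.3,  -8.2]))]
white_cup [(array([303., 177.]), 0.59, array([408.4,   5.6]))]
jar_a [(array([300., 270.]), 0.88, array([ 753.6, -204.3])), (array([375., 254.]), 0.78, array([791.5, -31.6]))]
bitters [(array([159., 237.]), 0.7, array([ 524.1, -441.7])), (array([391., 182.]), 0.61, array([603.7, 160.4])), (array([350., 222.]), 0.58, array([694. , -34.9]))]
top [ 367.3  -90.2 1143. ]
cup_center [(array([394., 205.]), 0.7, array([ 600.2, -359.9]))]
plate_top [(array([120., 330.]), 0.78, array([341. , 217.9])), (array([138., 224.]), 0.65, array([561.5, 188.8]))]
jigger [(array([227., 189.]), 0.57, array([638.4,   2. ]))]
white_cup [(array([220., 297.]), 0.65, array([407.1,  15.6])), (array([225., 187.]), 0.35, array([644.9,   7.5]))]
jar_a [(array([240., 124.]), 0.91, array([785.8, -27.3])), (array([320., 140.]), 0.6, array([ 748.2, -204.1]))]
bitters [(array([434., 245.]), 0.77, array([ 508.5, -430.7]))]
```

View pics/scene.png

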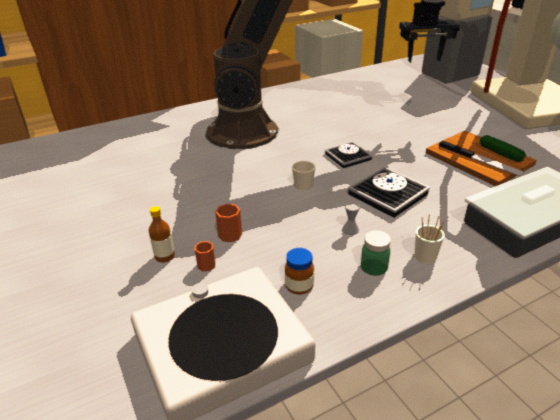

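View pics/top.png

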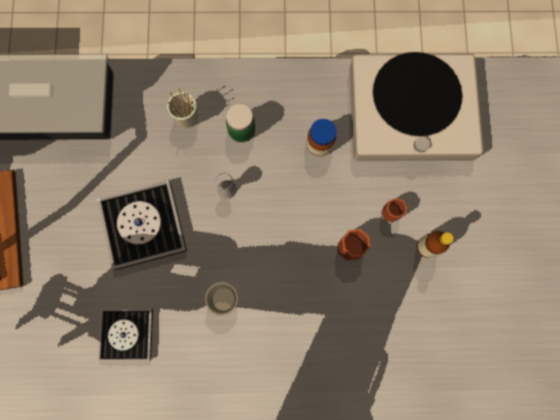

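The scene shows the larger red-copper cup at (228,222) with a smaller look-alike at (205,256); top view (354,243) and (394,209). The larger rinser is at (389,188) / top (140,224), the smaller at (348,152) / top (124,334). I choose the larger of each.

```bash
python3 - <<'E'
from h import *
np.set_printoptions(precision=1,suppress=True)
b=read_camera("top"); a=read_camera("scene")
i1=b["image"][205:285,315:430]; i2=b["image"][170:280,90:200]
im=np.hstack([cv2.resize(i1,(440,306),interpolation=cv2.INTER_CUBIC),cv2.resize(i2,(306,306),interpolation=cv2.INTER_CUBIC)])
cv2.imwrite("pics/crop.png",im[:,:,::-1])
for p,n in((a,"scene"),(b,"top")):
  hsv=cv2.cvtColor(p["image"],cv2.COLOR_RGB2HSV)
  m=((hsv[...,0]<9)|(hsv[...,0]>172))&(hsv[...,1]>130)&(hsv[...,2]>50)
  k,l,st,c=cv2.connectedComponentsWithStats(m.astype(np.uint8))
  for i in range(1,k):
    if st[i,4]>100: print(n,"red",st[i],c[i])
  m=(hsv[...,0]>95)&(hsv[...,0]<135)&(hsv[...,1]>90)&(hsv[...,2]>60)
  k,l,st,c=cv2.connectedComponentsWithStats(m.astype(np.uint8))
  for i in range(1,k):
    if st[i,4]>8 and c[i][1]>80: print(n,"blue",st[i],c[i],w(p,c[i],52))
E
```

```text
scene red [484   0  27  92 455] [496.4  42.8]
scene blue [387 179   5   3  11] [389.3 180.2] [571.8 182.1  52. ]
scene blue [287 248  25  22 462] [299.  258.3] [ 729.  -192.4   52. ]
top red [384 200  21  19 154] [394.5 208.7]
top red [339 231  29  28 155] [352.9 242.5]
top blue [310 119  27  26 530] [322.8 131.4] [ 764.2 -208.7   52. ]
```

View pics/crop.png

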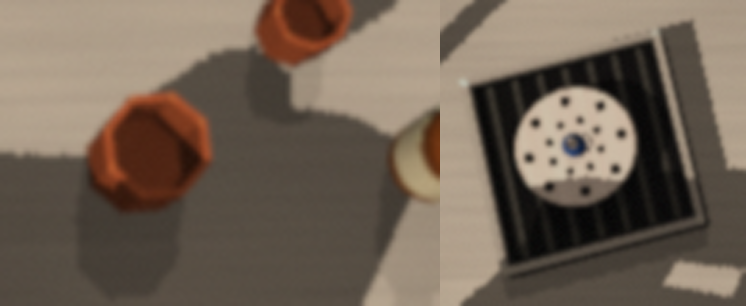

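The crop confirms the larger octagonal cup at crop (150,150) = top px (354,243), and the large rinser's blue nozzle at crop (573,145) = top px (137.8,222).

Call:
move_arm --commands '[[[1,-1,0],0,1],[[1,-1,0],0,1],[[1,-1,0],0,1],[[1,-1,0],0,1],[[1,-1,0],0,1],[[1,-1,0],0,1],[[1,-1,0],0,1],[[1,-1,0],0,1],[[0,-1,0],0,1],[[0,-1,0],0,1],[[0,-1,0],0,1],[[0,-1,0],0,1],[[0,-1,0],0,1],[[0,-1,0],0,1],[[0,-1,0],0,1],[[0,-1,0],0,1],[[0,-1,0],0,1],[[0,-1,0],0,1],[[0,-1,0],0,1],[[0,-1,0],0,1]]'

```text
t: 2.47
eef_pos: [463.0, -15.0, 405.0]
tcp_rot: [3.141, 0.001, 2.769]
ft_force: [0.4, -0.1, 0.3]
opening: 0.999
grip_force: 0.0
```

Call:
move_arm --commands '[[[0,-1,0],0,1],[[0,-1,0],0,1],[[0,-1,0],0,1],[[0,-1,0],0,1],[[0,-1,0],0,1],[[0,-1,0],0,1],[[0,-1,0],0,1],[[0,-1,0],0,1],[[0,0,0],0,1],[[0,0,0],0,1]]'

```text
t: 3.3
eef_pos: [463.1, -254.8, 404.5]
tcp_rot: [3.141, -0.0, 2.767]
ft_force: [-0.3, 0.3, -0.3]
opening: 1.0
grip_force: 0.0
```

```bash
python3 - <<'E'
from h import *
np.set_printoptions(precision=2,suppress=True)
s=env.state();print(s["t"],s["eef_pos"],s["tcp_rot"],s["opening"],s["ft_force"])
p=read_camera("wrist");save(p,"wr1");R,t=P(p);print(-R.T@t,R)
for d in cut_out("cup_center",p):
  r=d["region"].astype(np.uint8);print(d["confidence"],d["at"],w(p,d["at"],38),cv2.boundingRect(r))
E
```

```text
3.3 [ 463.08 -254.77  404.49] [ 3.14 -0.    2.77] 0.9995167477949342 [-0.28  0.33 -0.29]
[ 386.7  -224.33  384.49] [[ 0.37  0.93  0.  ]
 [ 0.89 -0.35  0.29]
 [ 0.27 -0.11 -0.96]]
0.7 [277.7, 237.7] [ 516.02 -268.57   38.  ] (250, 202, 59, 76)
0.69 [231.6, 301.0] [ 570.62 -347.99   38.  ] (214, 288, 35, 57)
```

View pics/wr1.png

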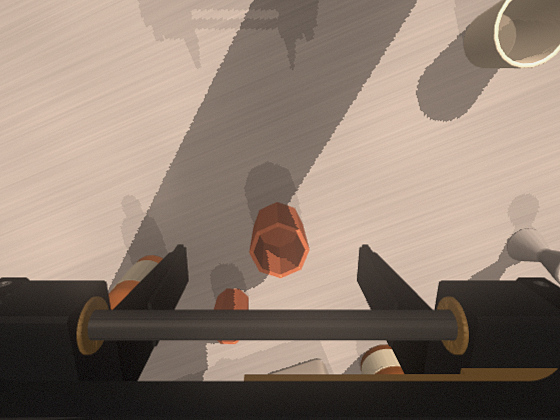

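The wrist view shows the target cup at (279,240) and the small one at (232,302). I'll fit an octagonal prism to the masks.

```bash
cat >> h.py <<'E'
from scipy.optimize import minimize
def oct_(r=28/np.cos(np.pi/8)):
    a=np.pi/8+np.arange(8)*np.pi/4; return np.c_[r*np.cos(a),r*np.sin(a)]
def pts(x,y,yaw,z0=0,h=76):
    o=oct_(); c,s=np.cos(yaw),np.sin(yaw); o=o@np.array([[c,s],[-s,c]])+[x,y]
    return np.r_[np.c_[o,np.full(8,z0)],np.c_[o,np.full(8,z0+h)]]
def mask(p,X):
    q=np.array([proj(p,v) for v in X])*16; m=np.zeros((420*4,560*4),np.uint8)
    cv2.fillConvexPoly(m,cv2.convexHull((q/4).astype(np.float32)).astype(np.int32),1); return cv2.resize(m.astype(np.float32),(560,420),interpolation=cv2.INTER_AREA)
def redmask(p):
    h=cv2.cvtColor(p["image"],cv2.COLOR_RGB2HSV); return (((h[...,0]<12)|(h[...,0]>170))&(h[...,1]>125)).astype(np.uint8)
E
python3 - <<'E'
from h import *
np.set_printoptions(precision=3,suppress=True)
W=read_camera("wrist");T=read_camera("top");S=read_camera("scene")
L=[]
for p,n in((W,"w"),(T,"t"),(S,"s")):
  at=proj(p,[512,-268,38])
  m=redmask(p); k,l,st,c=cv2.connectedComponentsWithStats(m)
  i=1+np.argmin([np.hypot(*(c[j]-at))+(1e3 if st[j,4]<80 else 0) for j in range(1,k)])
  r=(l==i).astype(np.uint8); ct,_=cv2.findContours(r,0,2); r=cv2.fillPoly(r,[cv2.convexHull(np.vstack(ct))],1)
  print(n,at,st[i]); L.append((p,r))
for LL in ([L[0]],[L[1]],[L[2]],L):
  f=lambda v:sum(np.abs(mask(p,pts(v[0],v[1],v[2]*.05))-r).sum()/r.sum() for p,r in LL)
  b=min((minimize(f,[512,-268,y0],method="Nelder-Mead",options=dict(initial_simplex=[[512,-268,y0],[518,-268,y0],[512,-262,y0],[512,-268,y0+3]])) for y0 in(-6,-2,2,6)),key=lambda r:r.fun)
  print(b.x[:2],b.x[2]*.05,b.fun)
# plate
print("plate top",w(T,(137.8,222.1),52),"scene",w(S,(389.3,180.2),52))
E
```

```text
w [np.float64(275.3151169382422), np.float64(234.77172118588206)] [ 248  203   60   75 2964]
t [np.float64(353.09335165967417), np.float64(245.84671940111946)] [308 134  27  16  88]
s [np.float64(228.78796380296893), np.float64(222.3424948191128)] [215 204  27  38 837]
[ 516.132 -267.54 ] 0.08242951530149717 0.01851647543395116
[ 394.509 -104.412] -0.8078358743134839 3.463778409090909
[ 514.373 -268.397] 0.1384418810236983 0.034169550173010384
[ 516.655 -268.04 ] 0.030951079184281766 4.035911217908585
plate top [564.777 188.712  52.   ] scene [571.903 182.129  52.   ]
```

Call:
move_arm --commands '[[[0.85,-0.1,0],0.97,-1],[[0.85,-0.1,0],0.97,-1],[[0.9,-0.1,0],0.97,-1],[[0.9,-0.1,0],0.97,-1],[[0,0,-1],0.97,-1],[[0,0,-1],0.97,-1],[[0,0,-1],0,-1],[[0,0,-1],0,-1],[[0,0,-1],0,-1],[[0,0,0],0,-1],[[0,0,0],0,-1],[[0,0,0],0,-1]]'

```text
t: 4.55
eef_pos: [568.8, -265.4, 256.4]
tcp_rot: [-3.141, 0.001, -3.048]
ft_force: [-0.0, 0.1, 0.8]
opening: 0.217
grip_force: 0.0
```

```bash
python3 - <<'E'
from h import *
s=env.state();print(s["t"],s["eef_pos"],s["tcp_rot"],s["opening"],s["joints"])
p=read_camera("scene");save(p,"s2",(150,120,330,290),3)
E
```

```text
4.55 [ 568.84508368 -265.41330772  256.40038493] [-3.14066052e+00  1.38444562e-03 -3.04817139e+00] 0.21656659930006578 [-5.41744944e-01  6.65984589e-01  1.68577288e+00  1.00218170e-04
  7.88167701e-01 -2.20603250e+00]
```

View pics/s2.png

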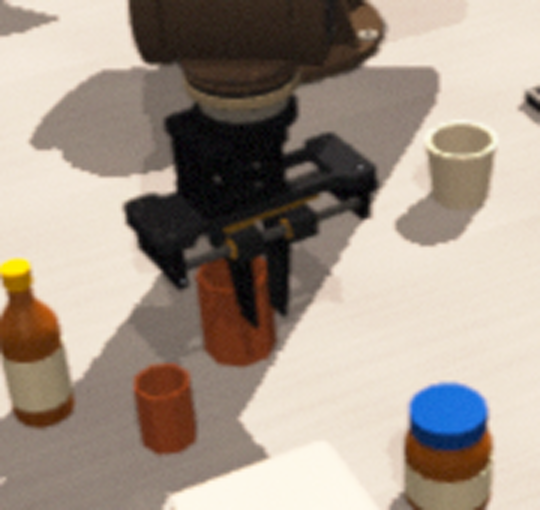

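The fingers stand closed on the +x side of the cup (crop 255,290) and clear the small cup. I push it over towards -x.

Call:
move_arm --commands '[[[0,0,-0.1],0,-1],[[-0.3,-0.1,0],0,-1],[[-0.3,0,0],0,-1],[[-0.3,0,0],0,-1],[[-0.3,0,0],0,-1],[[-0.3,0,0],0,-1],[[-0.3,0,0],0,-1],[[-0.3,0,0],0,-1],[[-0.3,0,0],0,-1],[[0,0,0],0,-1]]'

```text
t: 5.43
eef_pos: [495.4, -269.3, 255.5]
tcp_rot: [-3.137, 0.006, -3.049]
ft_force: [0.4, 0.6, -0.3]
opening: 0.004
grip_force: 0.0
```

```bash
python3 - <<'E'
from h import *
s=env.state();print(s["t"],s["eef_pos"],s["ft_force"])
p=read_camera("scene");save(p,"s3",(150,120,330,290),3)
p=read_camera("top");save(p,"t3")
E
```

```text
5.4333 [ 495.42319399 -269.26443096  255.48363535] [ 0.38869649  0.56200406 -0.29530925]
```

View pics/s3.png

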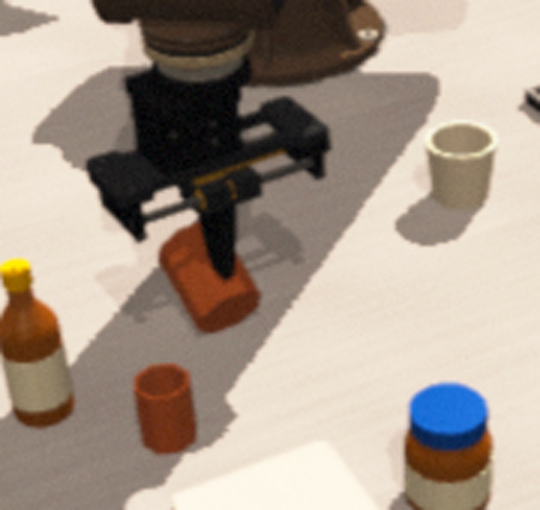

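The cup is over: it lies on a flat, base towards +x at crop (235,310), mouth towards the robot. I back up, open and fit its pose.

Call:
move_arm --commands '[[[0,0,1],0,1],[[0,0,1],0,1],[[0,0,1],0,1],[[0,0,1],0,1],[[0,0,0],0,1],[[0,0,0],0,1]]'

```text
t: 6.03
eef_pos: [495.8, -268.5, 372.6]
tcp_rot: [-3.141, 0.001, -3.049]
ft_force: [-0.0, 0.4, -1.0]
opening: 0.364
grip_force: 0.0
```

```bash
cat >> h.py <<'E'
def lying(x,y,psi,z=28,a=0):
    # centre (x,y,z); psi = heading of mouth axis, a = dip of mouth below horizontal
    u=np.array([np.cos(psi)*np.cos(a),np.sin(psi)*np.cos(a),-np.sin(a)]); s=np.array([-np.sin(psi),np.cos(psi),0]); n=np.cross(u,s); o=oct_()
    return np.array([[x,y,z]+k*38*u+p*s+q*n for k in(-1,1) for p,q in o])
def fitly(L,x0,zs=None):
    f=lambda v:sum(np.abs(mask(p,lying(v[0],v[1],v[2]*.05))-r).sum()/r.sum() for p,r in L)
    x0=np.array(x0,float); S=np.vstack([x0,x0+[8,0,0],x0+[0,8,0],x0+[0,0,3]])
    return minimize(f,x0,method="Nelder-Mead",options=dict(initial_simplex=S))
def blob(p,X):
    at=proj(p,X);m=redmask(p); k,l,st,c=cv2.connectedComponentsWithStats(m)
    i=1+np.argmin([np.hypot(*(c[j]-at))+(1e3 if st[j,4]<80 else 0) for j in range(1,k)])
    r=(l==i).astype(np.uint8); ct,_=cv2.findContours(r,0,2); return cv2.fillPoly(r,[cv2.convexHull(np.vstack(ct))],1),st[i]
E
python3 - <<'E'
from h import *
s=env.state();print(s["t"],s["eef_pos"],s["opening"],s["tcp_rot"])
W=read_camera("wrist");S=read_camera("scene");save(W,"wr4")
L=[]
for p in(W,S):
  r,st=blob(p,[455,-268,28]);print(st);L.append((p,r))
for l in([L[0]],[L[1]],L):
  b=fitly(l,[455,-268,63]);print(b.x[:2],b.x[2]*.05,b.fun)
E
```

```text
6.0333 [ 495.7699446  -268.52416265  372.64875973] 0.364393359581503 [-3.14054662e+00  1.23333143e-03 -3.04894870e+00]
[ 242  104   62   87 5131]
[201 196  33  34 736]
[ 448.27501737 -272.81872502] 3.222730099416164 0.017647624543181382
[ 447.19387928 -274.1269024 ] 3.2145931871790787 0.03591479524438573
[ 447.87232094 -273.26856764] 3.2232800373158272 0.06997042795802363
```

View pics/wr4.png

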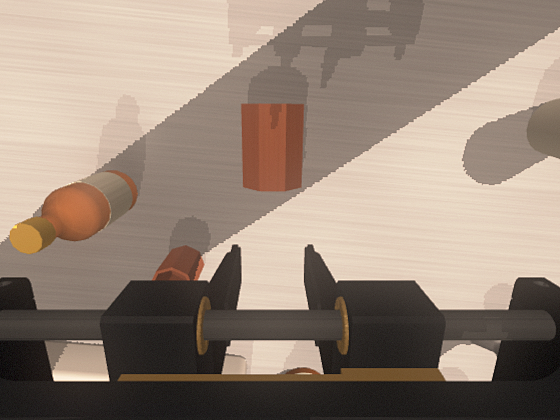

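The cup lies at px (272,148), centred (448,-273), axis aligned with the tool. I grip it 14 mm from the base end and lift, to see whether it swings.

Call:
move_arm --commands '[[[-0.4,-0.05,0],0,1],[[-0.4,-0.03,0],0,1],[[0,0,0],0,1],[[0,0,0],0,1],[[0,0,0],0,1],[[0,0,-1],0,1],[[0,0,-1],0,1],[[0,0,-1],0,1],[[0,0,-1],0,1],[[0,0,-1],0,1],[[0,0,-0.78],0,1],[[0,0,0],0,1],[[0,0,0],0,-1],[[0,0,0],0,-1],[[0,0,0],0,-1],[[0,0,0],0,-1],[[0,0,0],0,-1],[[0,0,0],0,-1],[[0,0,0],0,-1],[[0,0,0],0,-1]]'

```text
t: 7.8
eef_pos: [472.4, -271.1, 199.0]
tcp_rot: [-3.141, 0.001, -3.049]
ft_force: [-1.3, -0.2, 7.0]
opening: 0.588
grip_force: 30.0
```

Call:
move_arm --commands '[[[0,0,0.3],0,-1],[[0,0,0.5],0,-1],[[0,0,1],0,-1],[[0,0,1],0,-1],[[0,0,1],0,-1],[[0,0,0],0,-1],[[0,0,0],0,-1]]'

```text
t: 8.38
eef_pos: [472.2, -270.9, 314.0]
tcp_rot: [-3.14, 0.002, -3.049]
ft_force: [-0.2, -0.4, -2.7]
opening: 0.584
grip_force: 30.0
```

```bash
cat >> h.py <<'E'
def dip(L,g,psi,off):
    # held: grip point g on the axis, off mm from the cup centre towards the base
    def f(v):
        a,o=v[0]*.1,v[1]; u=np.array([np.cos(psi)*np.cos(a),np.sin(psi)*np.cos(a),-np.sin(a)]); c=np.array(g)+o*u
        return sum(np.abs(mask(p,lying(c[0],c[1],psi,c[2],a))-r).sum()/r.sum() for p,r in L)
    return min((minimize(f,[a0,off],method="Nelder-Mead",options=dict(initial_simplex=[[a0,off],[a0+3,off],[a0,off+5]])) for a0 in(-3,0,5,10,15)),key=lambda r:r.fun)
E
python3 - <<'E'
from h import *
s=env.state();print(s["t"],s["eef_pos"],s["opening"]*95,s["grip_force"],s["ft_force"],s["moment"])
W=read_camera("wrist");S=read_camera("scene")
g=np.array(s["eef_pos"])-[0,0,171]
cv2.imwrite("pics/h5.png",np.hstack([cv2.resize(S["image"][120:290,150:330],None,fx=2.2,fy=2.2),cv2.resize(W["image"][0:300,130:430],(374,374))])[:,:,::-1])
r,st=blob(S,g);b=dip([(S,r)],g,3.225,24);print(st,b.x,b.fun)
E
```

```text
8.3833 [ 472.20397945 -270.88607852  314.01235283] 55.50612792348757 29.999622550676577 [-0.17424019 -0.38153739 -2.68187109] [ 0.03640696 -0.07448784  0.05271515]
[205 161  26  32 569] [ 3.68115234 20.98120117] 0.3458059210526316
```

View pics/h5.png

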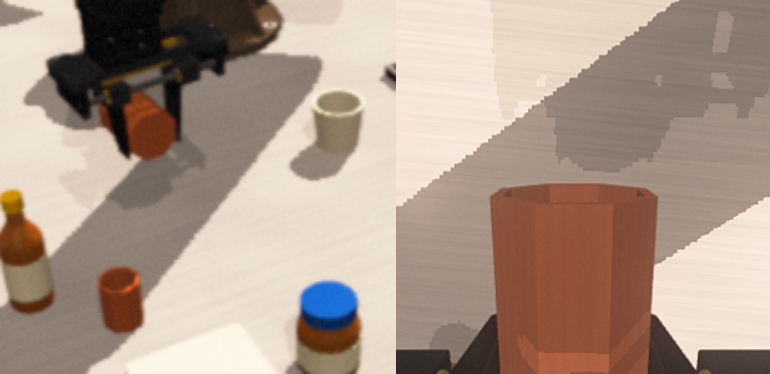

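The cup is held level, base at crop (150,135), mouth towards the robot: at 30 N the pads hold it without swinging. I test whether a partial opening command softens the grip.

Call:
move_arm --commands '[[[0,0,0],0,0.08],[[0,0,0],0,0.08]]'

```text
t: 8.65
eef_pos: [472.2, -271.0, 311.2]
tcp_rot: [3.14, -0.002, -3.049]
ft_force: [0.2, 0.2, -1.2]
opening: 0.59
grip_force: 30.0
```

Call:
move_arm --commands '[[[0,0,0],0,0.13],[[0,0,0],0,0.13]]'

```text
t: 8.82
eef_pos: [472.3, -271.1, 311.7]
tcp_rot: [3.141, -0.001, -3.049]
ft_force: [-0.5, 0.7, -2.2]
opening: 0.588
grip_force: 30.0
```

Call:
move_arm --commands '[[[0,0,0],0,0.15],[[0,0,0],0,0.15]]'

```text
t: 8.98
eef_pos: [472.3, -271.1, 312.1]
tcp_rot: [3.141, -0.0, -3.049]
ft_force: [-0.6, 0.1, -2.4]
opening: 0.584
grip_force: 30.0
```

Call:
move_arm --commands '[[[0,0,-1],0,0.15],[[0,0,-1],0,0.15],[[0,0,0],0,0.15],[[0,0,0],0,0.165],[[0,0,0],0,0.165]]'

```text
t: 9.4
eef_pos: [472.6, -271.3, 253.4]
tcp_rot: [-3.141, 0.001, -3.049]
ft_force: [-0.6, 1.3, -1.7]
opening: 0.586
grip_force: 30.0
```

Call:
move_arm --commands '[[[0,0,0],0,0.172],[[0,0,0],0,0.172]]'

```text
t: 9.57
eef_pos: [472.5, -271.1, 253.8]
tcp_rot: [-3.14, 0.002, -3.049]
ft_force: [0.4, -0.8, -1.7]
opening: 0.588
grip_force: 15.6
```

```bash
python3 - <<'E'
from h import *
s=env.state();print(s["t"],s["eef_pos"],s["opening"]*95,s["grip_force"])
W=read_camera("wrist");S=read_camera("scene")
g=np.array(s["eef_pos"])-[0,0,171]
for p in (W,S):
  r,st=blob(p,g);b=dip([(p,r)],g,3.225,24);print(st,b.x,b.fun)
E
```

```text
9.5667 [ 472.52015747 -271.12987324  253.80377089] 55.83783158503424 15.580504674726399
[  206   148   134   162 20168] [ 1.12865067 26.74501801] 0.11743156889628832
[208 183  25  30 529] [ 4.362854   18.31632996] 0.36637544802867383
```

The grip is a proportional servo near contact: 15.6 N at 0.172. I soften it in small steps.

Call:
move_arm --commands '[[[0,0,0],0,0.175],[[0,0,0],0,0.175]]'

```text
t: 9.83
eef_pos: [472.3, -271.0, 252.7]
tcp_rot: [-3.141, 0.0, -3.049]
ft_force: [-0.3, 0.1, -1.8]
opening: 0.588
grip_force: 7.1
```

Call:
move_arm --commands '[[[0,0,0],0,0.1765],[[0,0,0],0,0.1765],[[0,0,0],0,0.1765]]'

```text
t: 10.08
eef_pos: [472.3, -271.0, 252.4]
tcp_rot: [3.141, -0.0, -3.049]
ft_force: [0.4, -1.0, -1.4]
opening: 0.59
grip_force: 2.9
```

```bash
python3 - <<'E'
from h import *
s=env.state();print(s["t"],s["eef_pos"],s["opening"]*95,s["grip_force"])
W=read_camera("wrist")
g=np.array(s["eef_pos"])-[0,0,171]
r,st=blob(W,g);b=dip([(W,r)],g,3.225,24);print(st,b.x,b.fun)
E
```

```text
10.0833 [ 472.32167202 -271.02326854  252.35114825] 56.033815021106605 2.880659676011419
[  206   148   133   162 20067] [ 5.67837822 23.77284312] 0.11687014360184912
```

Call:
move_arm --commands '[[[0,0,0],0,0.177],[[0,0,0],0,0.177],[[0,0,0],0,0.177]]'

```text
t: 10.38
eef_pos: [472.4, -271.0, 252.4]
tcp_rot: [3.142, 0.0, -3.049]
ft_force: [-0.1, 0.6, 0.1]
opening: 0.589
grip_force: 1.5
```

```bash
cat > st.py <<'E'
from h import *
s=env.state();print(s["t"],s["eef_pos"],s["opening"]*95,s["grip_force"])
W=read_camera("wrist")
print(blob(W,np.array(s["eef_pos"])-[0,0,171])[1])
E
python3 st.py
```

```text
10.3833 [ 472.35246599 -271.03691757  252.4378245 ] 55.92631660519223 1.4724781554934907
[  215   155   115   155 14756]
```

Call:
move_arm --commands '[[[0,0,0],0,0.1],[[0,0,0],0,0.1]]'

```text
t: 10.6
eef_pos: [472.4, -271.0, 252.4]
tcp_rot: [-3.142, 0.0, -3.049]
ft_force: [1.3, 0.8, -0.1]
opening: 0.587
grip_force: 30.0
```

```bash
cat > fit.py <<'E'
from h import *
from cell import *
import sys
s=env.state();e=np.array(s["eef_pos"]);psi=float(sys.argv[1]) if len(sys.argv)>1 else s["tcp_rot"][2]
print(s["t"],e,s["opening"]*95,s["grip_force"],s["ft_force"])
g=e-[0,0,171]
W=read_camera("wrist");S=read_camera("scene");T=read_camera("top")
fx=np.array([np.cos(psi),np.sin(psi),0])
for nm,LL in(("W",[W]),("S",[S])):
  L=[(p,)+blob(p,g) for p in LL]; print(nm,[list(l[2]) for l in L])
  def f(v):
    a=v[0]*.1;c=g+v[1]*fx+[0,0,v[2]]
    return sum(np.abs(mask(p,lying(c[0],c[1],psi,c[2],a))-r).sum()/r.sum() for p,r,_ in L)
  R=[minimize(f,x0,method="Nelder-Mead",options=dict(initial_simplex=[x0,np.add(x0,[3,0,0]),np.add(x0,[0,6,0]),np.add(x0,[0,0,-8])])) for x0 in([0,24,0],[5,18,-12],[10,12,-20],[15,0,-24])]
  for b in sorted(R,key=lambda b:b.fun)[:2]: print(nm,"dip %.2f fwd %.1f up %.1f err %.3f"%(b.x[0]*.1,b.x[1],b.x[2],b.fun))
cv2.imwrite("pics/f%d.png"%int(s["t"]*100),np.hstack([cv2.resize(S["image"][120:290,150:330],None,fx=2.2,fy=2.2),cv2.resize(W["image"][0:300,130:430],(374,374))])[:,:,::-1])
E
python3 fit.py; ls pics
```

```text
10.6 [ 472.36213051 -271.00038364  252.44854492] 55.77360770641257 30.00013983633835 [ 1.30669856  0.78254443 -0.1308928 ]
W [[np.int32(215), np.int32(155), np.int32(115), np.int32(155), np.int32(14740)]]
W dip 1.08 fwd 12.3 up -36.0 err 0.029
W dip 1.07 fwd 12.3 up -36.0 err 0.029
S [[np.int32(205), np.int32(191), np.int32(28), np.int32(35), np.int32(667)]]
S dip 1.05 fwd 13.0 up -34.3 err 0.047
S dip 1.05 fwd 13.1 up -34.1 err 0.048
a.png
crop.png
f1060.png
h5.png
s2.png
s3.png
scene.png
t3.png
top.png
wr1.png
wr4.png
```

Fits agree: the cup has swung to a 61° dip, its rear rim corner on the counter. I keep a light grip and carry the base forward over that corner.

Call:
move_arm --commands '[[[0,0,0],0,0.174],[[-0.2,-0.02,0],0,0.174],[[-0.2,-0.02,0],0,0.174],[[-0.2,-0.02,0],0,0.174],[[-0.2,-0.02,-0.03],0,0.174],[[-0.2,-0.02,-0.05],0,0.174],[[0,0,0],0,0.174]]'

```text
t: 11.33
eef_pos: [441.1, -274.2, 250.0]
tcp_rot: [3.141, -0.001, -3.049]
ft_force: [-2.3, -0.6, 4.7]
opening: 0.584
grip_force: 9.5
```

```bash
python3 fit.py
```

```text
11.3333 [ 441.06404435 -274.17667661  249.95857096] 55.48443431278728 9.464101706762449 [-2.25876461 -0.55504967  4.74842752]
W [[np.int32(215), np.int32(179), np.int32(115), np.int32(131), np.int32(12394)]]
W dip 1.46 fwd 4.1 up -41.6 err 0.090
W dip 1.47 fwd 4.9 up -39.9 err 0.091
S [[np.int32(203), np.int32(189), np.int32(24), np.int32(36), np.int32(743)]]
S dip 1.31 fwd 3.0 up -36.5 err 0.042
S dip 1.30 fwd 2.7 up -36.1 err 0.043
```

Nearly mouth-down (about 80°). I release so that it settles on its rim, then back off and measure.

Call:
move_arm --commands '[[[0,0,0],0,0.25],[[0,0,0],0,0.5],[[0,0,0],0,1],[[0,0,0],0,1],[[0,0,0.5],0,1],[[0,0,1],0,1],[[0,0,1],0,1],[[0,0,1],0,1],[[0,0,1],0,1],[[0,0,0],0,1]]'

```text
t: 12.32
eef_pos: [442.7, -274.2, 390.0]
tcp_rot: [-3.136, 0.006, -3.049]
ft_force: [-0.0, -0.1, 0.6]
opening: 0.992
grip_force: 0.0
```

```bash
cat > up.py <<'E'
from h import *
import sys
x0,y0,z0=map(float,sys.argv[1:4])
s=env.state();print(s["t"],s["eef_pos"],s["tcp_rot"],s["opening"])
for n in sys.argv[4:]:
  p=read_camera(n); r,st=blob(p,[x0,y0,z0+38]); print(n,st)
  f=lambda v:np.abs(mask(p,pts(v[0],v[1],v[2]*.05,z0))-r).sum()/r.sum()
  b=min((minimize(f,[x0,y0,k],method="Nelder-Mead",options=dict(initial_simplex=[[x0,y0,k],[x0+6,y0,k],[x0,y0+6,k],[x0,y0,k+3]])) for k in(-5,0,5)),key=lambda r:r.fun)
  print(b.x[:2],b.x[2]*.05,"err %.3f"%b.fun)
E
python3 up.py 437 -274 0 wrist scene
```

```text
12.3167 [ 442.69836748 -274.15960119  389.97180306] [-3.13626622  0.00559005 -3.04852227] 0.9923191298802829
wrist [ 244  147   62   70 3528]
[ 430.44958132 -274.43188916] 0.07934491562633655 err 0.024
scene [201 189  25  36 754]
[ 429.95851046 -275.52046846] 0.1511641613289874 err 0.043
```

The cup stands mouth-down at (430,-275). Regrip at mid-height, lift, and carry it to the +x side of the rinser so the wrist camera sees the plate.

Call:
move_arm --commands '[[[-0.41,-0.03,0],0,1],[[0,0,-1],0,1],[[0,0,-1],0,1],[[0,0,-1],0,1],[[0,0,-1],0,1],[[0,0,-1],0,1],[[0,0,-0.63],0,1],[[0,0,0],0,1],[[0,0,0],0,-1],[[0,0,0],0,-1],[[0,0,0],0,-1],[[0,0,0],0,-1],[[0,0,0],0,-1],[[0,0,0],0,-1],[[0,0,0],0,-1]]'

```text
t: 13.67
eef_pos: [430.1, -274.9, 216.6]
tcp_rot: [-3.141, 0.001, -3.049]
ft_force: [-0.8, 0.8, 5.1]
opening: 0.585
grip_force: 30.0
```

Call:
move_arm --commands '[[[0,0,0.4],0,-1],[[0,0,0.8],0,-1],[[0,0,1],0,-1],[[0,0,1],0,-1],[[0,0,1],0,-1],[[0,0,1],0,-1],[[0.3,0.5,0.4],0,-1],[[0.45,0.9,0],0,-1],[[0.45,0.9,0],0,-1],[[0.45,0.9,0],0,-1],[[0.45,0.9,0],0,-1],[[0.45,0.9,0],0,-1],[[0.45,0.9,0],0,-1],[[0.45,0.9,0],0,-1],[[0.45,0.9,0],0,-1],[[0.45,0.9,0],0,-1],[[0.45,0.9,0],0,-1],[[0.45,0.9,0],0,-1],[[0.45,0.9,0],0,-1],[[0.45,0.9,0],0,-1]]'

```text
t: 15.33
eef_pos: [614.8, 92.6, 383.8]
tcp_rot: [3.141, -0.001, -3.049]
ft_force: [-1.3, -0.4, -2.6]
opening: 0.589
grip_force: 30.0
```

Call:
move_arm --commands '[[[0.45,0.9,0],0,-1],[[0.45,0.9,0],0,-1],[[0.45,0.9,0],0,-1],[[0.3,0.5,0],0,-1],[[0,0,0],0,-1],[[0,0,0],0,-1]]'

```text
t: 15.83
eef_pos: [663.9, 187.7, 383.3]
tcp_rot: [-3.141, -0.001, -3.047]
ft_force: [-0.1, 0.3, -1.7]
opening: 0.589
grip_force: 30.0
```

```bash
python3 - <<'E'
from h import *
np.set_printoptions(precision=1,suppress=True)
s=env.state();print(s["t"],s["eef_pos"],s["tcp_rot"],s["opening"]*95,s["grip_force"])
p=read_camera("wrist");save(p,"wr6");S=read_camera("scene");T=read_camera("top")
for n,q in(("w",p),("s",S),("t",T)):
  for d in cut_out("plate_top",q):
    c=np.array(d["at"]); print(n,c,round(d["confidence"],2),w(q,c,45),cv2.boundingRect(d["region"].astype(np.uint8)))
  h=cv2.cvtColor(q["image"],cv2.COLOR_RGB2HSV); m=((h[...,0]>95)&(h[...,0]<135)&(h[...,1]>90)&(h[...,2]>40)).astype(np.uint8)
  at=proj(q,[568,185,50]); k,l,st,c=cv2.connectedComponentsWithStats(m)
  for i in range(1,k):
    if np.hypot(*(c[i]-at))<25: print(n,"blue",st[i],c[i],w(q,c[i],50))
E
```

```text
15.8333 [663.9 187.7 383.3] [-3.1 -0.  -3. ] 55.987918739368034 29.99973714351654
w [285.1  92. ] 0.78 [566.2 190.2  45. ] (234, 38, 102, 107)
w blue [283  84  11  12  50] [289.   88.3] [563.  193.2  50. ]
s [390.7 180.6] 0.63 [567.  191.9  45. ] (373, 172, 34, 20)
s [351.7 146.7] 0.42 [350.9 212.9  45. ] (339, 144, 20, 10)
s blue [387 179   5   3  10] [389.1 180.3] [569.6 183.5  50. ]
t [125.7 330. ] 0.68 [341.7 206.3  45. ] (117, 320, 22, 31)
t [136.9 222.6] 0.66 [565.  192.4  45. ] (117, 202, 43, 42)
t blue [136 221   6   5  12] [139.1 223.2] [562.6 186.4  50. ]
```

View pics/wr6.png

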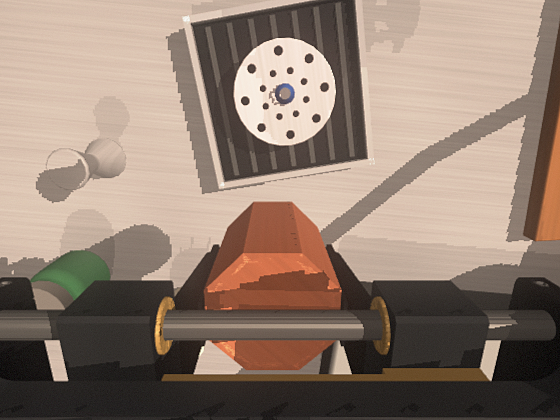

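The wrist view shows the plate centre at (285,92), nozzle in the middle → (566,190); the cup is held mouth-down at (273,290). I move over and come down to 15 mm above the plate.

Call:
move_arm --commands '[[[-0.8,0.08,0],0,-1],[[-0.8,0,0],0,-1],[[-0.8,0,0],0,-1],[[-0.86,0,0],0,-1],[[0,0,-0.8],0,-1],[[0,0,-0.8],0,-1],[[0,0,-0.8],0,-1],[[0,0,-0.8],0,-1],[[0,0,-0.3],0,-1],[[0,0,0],0,-1]]'

```text
t: 16.97
eef_pos: [566.0, 189.0, 277.5]
tcp_rot: [-3.141, -0.003, -3.049]
ft_force: [0.5, -0.4, -2.1]
opening: 0.585
grip_force: 30.0
```

```bash
python3 up.py 566 190 60 scene top wrist
```

```text
16.9667 [566.00846862 189.02535804 277.46177828] [-3.14127077 -0.00325125 -3.04936119] 0.5853073291567437
scene [379 146  26  35 551]
[564.81715549 190.67438849] 0.05110963274650407 err 0.173
top [130 224  18  11 124]
[537.83693559 157.57813831] 0.29881913674985844 err 5.201
wrist [  203   202   139   108 11472]
[559.36967767 189.09036795] 0.49527916309352904 err 0.465
```

Call:
move_arm --commands '[[[0,0.02,-0.3],0,-1],[[0,0,-0.15],0,-1],[[0,0,-0.1],0,-1],[[0,0,-0.07],0,-1],[[0,0,0],0,-1]]'

```text
t: 17.53
eef_pos: [566.2, 190.1, 260.4]
tcp_rot: [3.142, -0.0, -3.049]
ft_force: [-2.2, -0.1, 2.7]
opening: 0.587
grip_force: 30.0
```

Call:
move_arm --commands '[[[0,0,-0.1],0,-1],[[0,0,-0.1],0,-1],[[0,0,0],0,-1]]'

```text
t: 17.78
eef_pos: [566.2, 190.1, 254.3]
tcp_rot: [3.141, 0.0, -3.049]
ft_force: [-2.1, -0.1, 4.8]
opening: 0.588
grip_force: 30.0
```

Call:
move_arm --commands '[[[0,0,-0.07],0,-1],[[0,0,-0.07],0,-1],[[0,0,0],0,-1]]'

```text
t: 18.03
eef_pos: [566.2, 190.1, 250.3]
tcp_rot: [3.141, 0.0, -3.049]
ft_force: [-2.4, -0.6, 7.2]
opening: 0.587
grip_force: 30.0
```

Call:
move_arm --commands '[[[0,0,-0.03],0,-1],[[0,0,0],0,-1]]'

```text
t: 18.2
eef_pos: [566.2, 190.1, 249.6]
tcp_rot: [3.141, 0.0, -3.049]
ft_force: [-2.3, -0.2, 7.1]
opening: 0.587
grip_force: 30.0
```

Call:
move_arm --commands '[[[0,0,-0.03],0,-1],[[0,0,0],0,-1]]'

```text
t: 18.37
eef_pos: [566.2, 190.1, 249.5]
tcp_rot: [3.141, 0.001, -3.049]
ft_force: [-4.9, -1.5, 14.6]
opening: 0.589
grip_force: 30.0
```

Call:
move_arm --commands '[[[0,0,-0.02],0,-1],[[0,0,0],0,-1]]'

```text
t: 18.53
eef_pos: [566.1, 190.1, 249.5]
tcp_rot: [3.141, 0.001, -3.049]
ft_force: [-7.4, -1.1, 19.7]
opening: 0.589
grip_force: 30.0
```

The stop is reached (z no longer falls, about 20 N). Hold about two seconds.

Call:
move_arm --commands '[[[0,0,0],0,-1],[[0,0,0],0,-1],[[0,0,0],0,-1],[[0,0,0],0,-1],[[0,0,0],0,-1],[[0,0,0],0,-1],[[0,0,0],0,-1],[[0,0,0],0,-1],[[0,0,0],0,-1],[[0,0,0],0,-1],[[0,0,0],0,-1],[[0,0,0],0,-1],[[0,0,0],0,-1],[[0,0,0],0,-1],[[0,0,0],0,-1],[[0,0,0],0,-1],[[0,0,0],0,-1],[[0,0,0],0,-1],[[0,0,0],0,-1],[[0,0,0],0,-1]]'

```text
t: 20.2
eef_pos: [566.1, 190.1, 249.5]
tcp_rot: [3.141, 0.001, -3.049]
ft_force: [-6.3, -1.5, 18.5]
opening: 0.588
grip_force: 30.0
```

Call:
move_arm --commands '[[[0,0,0],0,-1],[[0,0,0],0,-1],[[0,0,0],0,-1],[[0,0,0.1],0,-1],[[0,0,0.1],0,-1],[[0,0,0.1],0,-1],[[0,0,0.09],0,-1],[[0,0,0.02],0,-1],[[0,0,0],0,-1]]'

```text
t: 20.95
eef_pos: [566.2, 190.1, 260.3]
tcp_rot: [3.141, 0.0, -3.049]
ft_force: [-1.1, 0.4, 2.6]
opening: 0.591
grip_force: 30.0
```

Plate back near rest; release gently, then rise straight up.

Call:
move_arm --commands '[[[0,0,0.03],0,-1],[[0,0,0],0,0.15],[[0,0,0],0,0.172],[[0,0,0],0,0.176],[[0,0,0],0,0.19],[[0,0,0],0,0.25],[[0,0,0],0,0.5],[[0,0,0],0,1],[[0,0,0],0,1],[[0,0,0],0,1],[[0,0,0.5],0,1],[[0,0,1],0,1],[[0,0,1],0,1],[[0,0,1],0,1],[[0,0,1],0,1],[[0,0,0],0,1],[[0,0,0],0,1]]'

```text
t: 22.37
eef_pos: [566.1, 190.1, 397.6]
tcp_rot: [3.141, 0.003, -3.049]
ft_force: [-0.3, 0.6, -0.3]
opening: 0.999
grip_force: 0.0
```

```bash
python3 up.py 566 190 45 wrist scene; python3 - <<'E'
from h import *
p=read_camera("scene");save(p,"end",(250,100,480,290),3)
E
```

```text
22.3667 [566.06616435 190.06555331 397.56858186] [ 3.14110372  0.00319448 -3.04878073] 0.9988935835167619
wrist [ 236  165   72   83 4529]
[566.89817776 190.58072855] 0.1011055620757535 err 0.020
scene [380 157  23  29 498]
[566.59848529 188.48541178] 0.03427497197591304 err 0.278
```

The wrist fit puts the upturned cup at (567,190.5) on the plate, within 1 mm of its centre, with the plate up and the gripper clear.

```bash
python3 -c "from cell import env; print(env.job_done())"
```

```text
the job is handed in; nothing more can be done
None
```

The copper cup is upside down on the larger glass rinser, measured about 1 mm off the plate's centre. It was pressed to the stop at about 20 N for about two seconds, then left to drain with the plate back up. The job is handed in at about 22 s, but I was not shown the judge's verdict and did not re-measure the bystanders at the end.

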